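# Offer the oblong lid up to its teapot

## Task

Open the wooden storage box by its bar handle until the stiff lid leans back just past upright, at about 100 degrees from closed, and leave it standing there. Then take out the oblong teapot lid by its knob, carry it over the tool rack and hold it level about 1 cm above the mouth of the oblong teapot, centred and lined up with the opening, so that the fit can be judged; it must never touch the teapot. Finish while still holding it there, do not put it down, and leave the round lid, the teapot and the cups where they stand.

Things in the scene. Friction and masses are not known exactly. Their poses are not given: they have to be found in the camera images.
- box: open wooden storage box fixed to the table, 140 (x) by 270 (y) by 62 mm high, walls and floor 7 mm; origin at the centre of its underside, its front (bar handle side) faces its -x, towards the robot. It stands left or right of the tool rack and the oblong teapot on the other side. Two clay lids lie on its floor, side by side along y, in either order.
- box_lid (a joint): angle of the box's wooden lid (plate 140 by 270 by 8 mm) about the hinge along the box's far top edge: 0 closed, grows as its front edge rises (1.571 upright, 2.3 fully back). May start ajar up to 0.2. The hinge is stiff: the lid stays where it is left; moving it takes about 2 to 5 N at the bar.
- box_hinge (a point): point at the middle of the lid's hinge line, 64 mm above the table; the line runs along its y, which is the box's y; it is fixed to the box and shares its axes.
- box_lid_bar (a point): middle of the lid's round steel bar handle, 10 mm thick, which runs along y, 110 mm long between two side arms, 45 mm out from the lid's free edge and in the plane of the lid: 185 mm from the hinge line. The point turns with the lid (its x points from bar to hinge). With the lid closed the bar lies 69 mm above the table, 45 mm in front of the box, and can be pinched from above across its thickness; it turns between the fingers as the lid swings.
- lid: oblong teapot lid of dark brown fired clay, about 70 g, lying in the box. Plate 74 (x) by 58 (y) by 7 mm; below it a flange 48 by 34 by 6 mm on which it rests; on top an upright bar-shaped knob 40 (x) by 10 (y) by 26 mm high. Origin at the centre of the flange's underside, z up: plate top at 13 mm, knob top at 39 mm. Same either way round.
- round_lid: round lid of dark brown fired clay, 60 mm across, 36 mm high with a ball knob, in the box beside the oblong lid; to be left there. Origin at the centre of its underside.
- pot: oblong teapot of dark brown fired clay, 0.4 kg, loose on the table: body 108 (x) by 80 (y) mm, rim 66 mm high, spout towards +x and loop handle towards -x (172 mm over all, both lower than 69 mm). Origin at the centre of its underside, long axis x.
- pot_mouth (a point): centre of the oblong teapot's mouth at rim height (66 mm above the table); the opening is 54 mm along its x and 40 mm along its y, in a collar 74 by 58 mm; axes as the teapot's.
- rack: dark wooden tool rack fixed across the middle of the table between box and teapot, 380 mm long (x) by 50 mm wide (y); its upright tools reach up to 160 mm above the table. Origin at the centre of its underside.
- cup1: small handleless cup of dark brown fired clay, 58 mm across, 42 mm high, near the oblong teapot; origin at the centre of its underside.
- cup2: second cup like the first, on the other side of the oblong teapot; origin at the centre of its underside.
There are look-alikes about, which are no part of the job. What is shaped like the pot but red is not meant.

How it is judged:
On the way, in this order (a step that is already met when the one before it is completed fails the run):
1. the box lid stands by itself, 90 to 110 degrees open, the fingers off it (value of joint box_lid between 1.571 and 1.92 rad and contact force between the fingers and box_lid below 0.1 N), for 0.2 s.
2. the oblong lid is lifted out of the box in the fingers (z of lid in the frame of box above 0.07 m and contact force between the fingers and lid above 1 N), for 0.1 s.
3. the oblong lid passes above the tool rack, its underside higher than the tools (y of lid in the frame of rack between -0.05 and 0.05 m and x of lid in the frame of rack between -0.25 and 0.25 m and height (world z) of lid above 0.16 m), for 0.02 s.
At the end, for the whole second after the job is handed in: oblong lid held still, underside 3-20 mm above the rim, centred within 8 mm, long axes within 0.15 rad (either way round), level within 0.12 rad, not touching the pot; box lid stands alone at 1.571-1.92 rad; oblong pot upright, moved under 15 mm, round lid and cups under 20 mm (all of step 1 and z of lid in the frame of pot_mouth between 0.003 and 0.02 m and horizontal distance between lid and pot_mouth below 0.008 m and angle between the x axis of lid and the x axis of pot, either way round below 0.15 rad and angle between lid's own z axis and vertical below 0.12 rad and contact force between lid and pot below 0.01 N and contact force between the fingers and lid above 1 N and linear speed of lid below 0.02 m/s and distance of pot from where it was at the start of the episode below 0.015 m and angle between pot's own z axis and vertical below 0.05 rad and distance of each of round_lid, cup1, cup2 from where it was at the start of the episode below 0.02 m); the arm keeps its last pose, push and grip.
It fails at once if the oblong lid touches the oblong teapot (contact force between lid and pot above 0.3 N).
It fails at once if the oblong teapot is pushed more than 15 mm (distance of pot from where it was at the start of the episode above 0.015 m).
It fails at once if the round lid or a cup is pushed more than 20 mm (distance of any of round_lid, cup1, cup2 from where it was at the start of the episode above 0.02 m).
It also fails if it takes over 64 s, if anything falls off the work surface, if the arm or the gripper's body presses on something with over 40 N, if the wrist force passes 120 N, or if a joint passes its speed limit or range.

## Robot

A 6-joint arm with a two-finger parallel gripper is mounted at the origin on the work surface. World frame = base frame: x ahead of the robot, y to its left, z up, the work surface at z = 0. Lengths are in m, angles in rad, forces in N, time in s.
With the tool pointing down it reaches from about 0.35 to 0.975 m from the base axis. Payload 4.9 kg.
Tool frame: the origin (TCP) lies at the centre of the arm's flange, where the gripper is bolted on; the fingertips stand 173 mm ahead of it and the grasp point (between the pads) lies 155 mm ahead of it (ctrl.finger_overhang is the distance from the TCP to the fingertips, in m); z points along the fingers, y is the direction in which the jaws open and shut (so a half turn about z gives the same grasp; the last joint's range is limited). The gripper opens to 85 mm and grips with 20 to 120 N. Pads are 22 mm wide; open, the fingers measure 114 mm over their backs; the gripper's body (76 mm by 85 mm) begins 54 mm behind the grasp point. The pads swing forward as they close: fully open they stand 13 mm farther back than shut.
Start: joints at [1.207, 0.053, 1.613, -0, 1.476, -0.119], TCP at [0.151, 0.606, 0.405] pointing down, gripper open.
Joint ranges: [-3.01, 3.01], [-1.01, 2.22], [0.06, 2.58], [-1.02, 4.17], [0.09, 2.62], [-3.14, 3.14]. Speed limits (rad/s): [2.57, 2.57, 3.14, 3.14, 3.14, 3.14].

## Interface

Orientations are given as a rotation vector (axis times angle).
In Python, from station import ctrl, eyes, spotter gives the robot as it stands.
- The arm moves only by the shell command python3 -m crank 'ROWS' [FORCE]. ROWS is JSON, a list of rows, each a list of 7 numbers: the turn, a rotation vector about the tool's x, y, z in rad, then the shift along the tool's x, y, z in mm, then the closure, from -1 (fully open) to 1 (shut). A call has 1 to 8 rows; each row shifts and turns the pose as measured when the row begins, along the tool's axes as they then stand; what a row does not reach is not made up. A row lasts 1/12 s, in which the tool goes at most 41.7 mm and 7.16 degrees, less where a joint would pass 70% of its speed; a pose out of reach is approached as far as the arm can. A call is refused whole if a number of a shift passes 41.7 or a number of a turn 0.125, either way. A call with a gripper value outside its range is refused whole. The fingers move at their own pace and stop on an object; FORCE is the grip in N (left out, the last holds). Time passes only in rows, so rows that do not move let the fingers close. It gives the time, the measured TCP pose, the force and the opening at its end, in the units of the state.
- ctrl.get_obs(): the state, without advancing time (a new reading comes with each control period).
- eyes.get_image(name): name is "side" or "top"; returns a dict with "image" (400x640x3 uint8, red, green, blue), "vertical_fov" (degrees; the focal length in pixels is half the picture's height over the tangent of half this angle, whatever the lens; pixels are square), "cx", "cy" (the principal point, pixels), "rvec" (rotation vector, rad) and "tvec" (3), from world to camera coordinates, as OpenCV has them. Camera axes: x right, y down, z forward; pixel columns grow to the right and rows downward; lengths in m; the calibration is good to about 2 mm. A picture is of the moment at which its call begins. There is no depth.
- ctrl.finish_job(): hands the job in, once; it reports no verdict.
Trained networks look in a picture, given as the dict that the camera call returned (one of the last four; its "shot" number tells which), for a name from the list of things; names that differ only in an ending like _2 or _b are one class to them, and where a whole thing is asked for, a point or a joint stands for the part that bears it (a point fixed in the world has none). Each returns a list of dicts, best first, with "confidence" (0 to 1); they miss things now and then, are a little off and sometimes report something else, mostly with a low value. They report only what shows in the picture. A call takes as long as a camera call. They do not tell look-alikes from the thing itself.
- spotter.look_for(query, picture): "centre" ([x, y, z] in m, in world coordinates, good to about 4 mm: the middle of the surface that is visible of it).
- spotter.outline_of(query, picture): "region" (400x640 bool, what is visible of it).
- spotter.mark_of(query, picture): "centre" ([x, y, z] in m, in world coordinates, good to about 4 mm: a listed point, or the origin of a listed thing).
The state is a dict: "t": time; "q": joint angles; "dq": joint speeds; "effort": joint torques, N m; "tool_pos": TCP position; "tool_rot": TCP orientation; "contact_force": force on the tool from outside, world axes, zero at the start; "wrist_torque": the same for the moment, N m; "opening": finger opening in m.
Only numpy, scipy, OpenCV 4.12 (cv2) and the standard library are available. Lean on these libraries where they do the work, as an engineer would, in place of code of your own. Each camera call takes 0.05 s, during which the arm holds its last target.

## Working session

There is one attempt and no reset: what is moved stays moved. The work goes in short steps, Python scripts to look and compute and a shell command to move; the robot and the scene stay as the last step left them, time stands still between calls to the robot, and variables do not carry over. Pictures are saved under pics/ and viewed, and the job is handed in when it is done.

```bash
ls; mkdir -p pics; cat > h.py <<'E'
from station import ctrl, eyes, spotter
import numpy as np, cv2
def K(p):
    f=200/np.tan(np.radians(p["vertical_fov"])/2); return np.array([[f,0,p["cx"]],[0,f,p["cy"]],[0,0,1]])
def save(p,n): cv2.imwrite("pics/"+n+".png",cv2.cvtColor(p["image"],cv2.COLOR_RGB2BGR))
def proj(p,X): return cv2.projectPoints(np.array(X,float).reshape(-1,3),np.array(p["rvec"]),np.array(p["tvec"]),K(p),None)[0].reshape(-1,2)
def back(p,uv,z):
    R=cv2.Rodrigues(np.array(p["rvec"]))[0];t=np.array(p["tvec"]);c=-R.T@t
    d=R.T@np.linalg.inv(K(p))@np.array([uv[0],uv[1],1.]);return c+d*(z-c[2])/d[2]
E
python3 - <<'E'
from h import *
o=ctrl.get_obs();print(o)
for n in("side","top"):
    p=eyes.get_image(n);save(p,n+"0");print(n,{k:v for k,v in p.items() if k!="image"})
    for q in["box","box_hinge","box_lid_bar","lid","round_lid","pot","pot_mouth","rack","cup1","cup2"]:
        print(q,[(np.round(d["centre"],3).tolist(),round(d["confidence"],2)) for d in spotter.mark_of(q,p)])
E
```

```text
pics
{'t': 0.0, 'q': array([ 1.20701325e+00,  5.33816211e-02,  1.61434116e+00,  1.68713147e-05,
        1.47598943e+00, -1.19007644e-01]), 'dq': array([ 0.00139018, -0.00055743,  0.00157266, -0.00115884,  0.00054064,
       -0.00103611]), 'effort': array([-1.75155146e-03, -3.93661094e+01, -3.70183611e+01, -1.90007281e-04,
        6.93278213e-03,  2.87763434e-06]), 'tool_pos': array([0.15136531, 0.60610995, 0.40341911]), 'tool_rot': array([-0.38347167, -3.11757239,  0.00322603]), 'contact_force': array([-0.02670436,  0.39120782,  0.03438228]), 'wrist_torque': array([ 0.00241308, -0.01219247, -0.01188291]), 'opening': 0.0854552145123555}
side {'vertical_fov': 51.49170290782448, 'cx': 315.6564907827317, 'cy': 205.74885167431142, 'rvec': array([ 2.29922197, -0.36117399,  0.16359333]), 'tvec': array([-0.44673485,  0.15805351,  0.8869269 ]), 'shot': 1}
box [([0.556, 0.248, 0.002], 0.77)]
box_hinge [([0.626, 0.248, 0.061], 0.62)]
box_lid_bar [([0.44, 0.25, 0.073], 0.75)]
lid []
round_lid []
pot [([0.528, -0.26, 0.004], 0.68)]
pot_mouth [([0.325, -0.376, 0.068], 0.77), ([0.524, -0.26, -0.0],
[... 224 characters left out ...]
': 206.3821117225281, 'rvec': array([ 2.10578883, -2.16337428,  0.17895966]), 'tvec': array([0.02889876, 0.46791331, 1.11977648]), 'shot': 2}
box [([0.555, 0.247, -0.002], 0.73)]
box_hinge [([0.626, 0.252, 0.064], 0.94)]
box_lid_bar [([0.443, 0.248, 0.075], 0.85), ([0.444, -0.165, 0.001], 0.47), ([0.558, 0.252, 0.0], 0.16)]
lid []
round_lid []
pot [([0.329, -0.375, 0.003], 0.93), ([0.522, -0.264, 0.001], 0.66)]
pot_mouth [([0.521, -0.259, 0.065], 0.81), ([0.325, -0.374, 0.063], 0.74)]
rack [([0.556, -0.004, 0.002], 0.7), ([0.442, -0.166, 0.003], 0.23)]
cup1 [([0.448, -0.167, 0.001], 0.62), ([0.599, -0.372, -0.006], 0.55)]
cup2 [([0.448, -0.167, 0.001], 0.62), ([0.599, -0.372, -0.006], 0.55)]
```

View pics/side0.png

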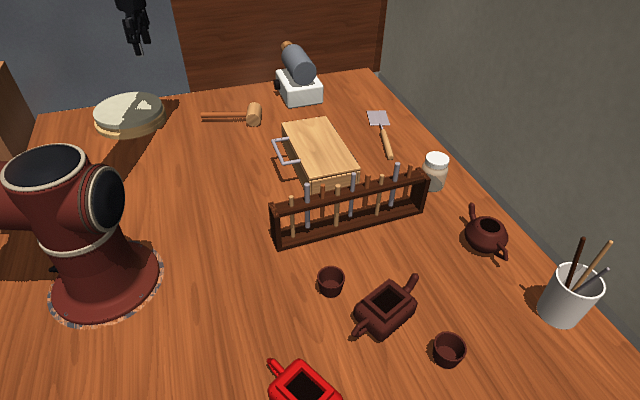

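View pics/top0.png

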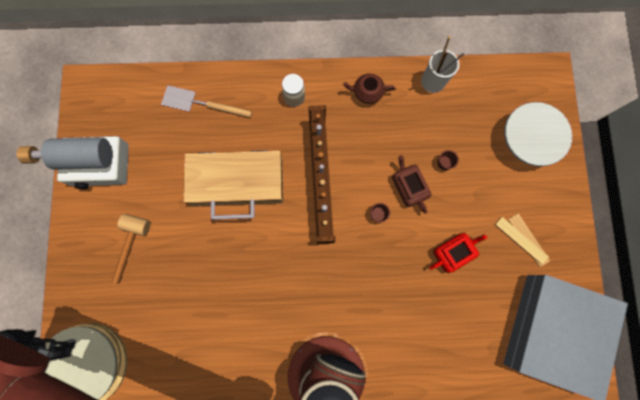

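```bash
cat > a.py <<'E'
from h import *
for n in("top","side"):
    p=eyes.get_image(n)
    R=cv2.Rodrigues(np.array(p["rvec"]))[0];print(n,"cam",-R.T@p["tvec"], [k for k in p])
    for q,z in(("box_lid",.07),("box_lid_bar",.07),("rack",.06),("pot",.04),("cup1",.03)):
        for d in spotter.outline_of(q,p):
            m=d["region"];v,u=np.nonzero(m)
            P=np.array([back(p,(a,b),z)[:2] for a,b in zip(u,v)])
            r=cv2.minAreaRect(P.astype(np.float32)*1000)
            print(q,round(d["confidence"],2),len(u),np.round([u.mean(),v.mean()],0),np.round(r[0],0),np.round(r[1],0),round(r[2],1))
    im=cv2.cvtColor(p["image"],cv2.COLOR_RGB2BGR)
    big=cv2.resize(im,None,fx=4,fy=4,interpolation=cv2.INTER_CUBIC)
    def line(pts,col,close=True):
        uv=proj(p,pts); cv2.polylines(big,[np.round((uv+.5)*4).astype(np.int32).reshape(-1,1,2)],close,col,1)
    bx,by=.556,.249
    line([[bx+sx*.07,by+sy*.135,.070] for sx,sy in((1,1),(1,-1),(-1,-1),(-1,1))],(255,0,0))
    line([[bx-.115,by-.055,.069],[bx-.115,by+.055,.069]],(0,255,0))
    u0=proj(p,[bx-.05,by,.03])[0]*4
    x,y=np.clip(u0-[350,300],0,[1860,1000]).astype(int)
    cv2.imwrite(f"pics/{n}_box.png",big[y:y+600,x:x+700])
    u0=proj(p,[.522,-.26,.04])[0]*4
    x,y=np.clip(u0-[300,250],0,[1960,1100]).astype(int)
    cv2.imwrite(f"pics/{n}_pot.png",big[y:y+500,x:x+600])
E
python3 a.py
```

```text
top cam [0.27637117 0.01963202 1.18190986] ['image', 'vertical_fov', 'cx', 'cy', 'rvec', 'tvec', 'shot']
box_lid 0.95 4956 [233. 178.] [533. 249.] [193. 271.] 0.5
box_lid_bar 0.7 5096 [232. 178.] [534. 250.] [275. 194.] 89.7
rack 0.59 2458 [321. 176.] [562.   0.] [408.  57.] 2.4
pot 0.96 1208 [411. 185.] [ 524. -258.] [178.  88.] 25.2
pot 0.86 1316 [457. 252.] [ 331. -377.] [ 83. 188.] 30.1
cup1 0.89 370 [448. 160.] [ 597. -372.] [57. 69.] 25.1
cup1 0.54 319 [380. 212.] [ 449. -166.] [58. 52.] 88.4
cup1 0.46 2345 [321. 175.] [569.  -2.] [419.  55.] 1.8
side cam [ 0.25476893 -0.65094018  0.72288445] ['image', 'vertical_fov', 'cx', 'cy', 'rvec', 'tvec', 'shot']
box_lid 0.56 3065 [318. 148.] [533. 247.] [188. 277.] 0.4
box_lid_bar 0.84 3320 [317. 148.] [532. 248.] [194. 284.] 0.7
rack 0.91 6647 [348. 207.] [569.  18.] [435. 194.] 2.5
pot 0.8 2095 [299. 383.] [ 333. -350.] [ 69. 125.] 72.1
pot 0.61 2609 [385. 309.] [ 532. -265.] [195.  86.] 22.0
cup1 0.69 707 [330. 281.] [ 447. -170.] [78. 56.] 71.9
cup1 0.58 1023 [448. 349.] [ 596. -374.] [75. 59.] 21.6
```

View pics/top_box.png

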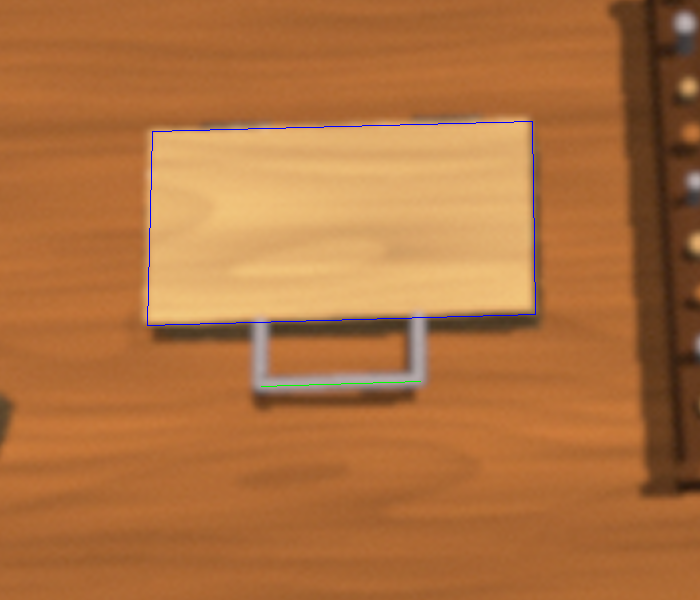

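View pics/side_box.png

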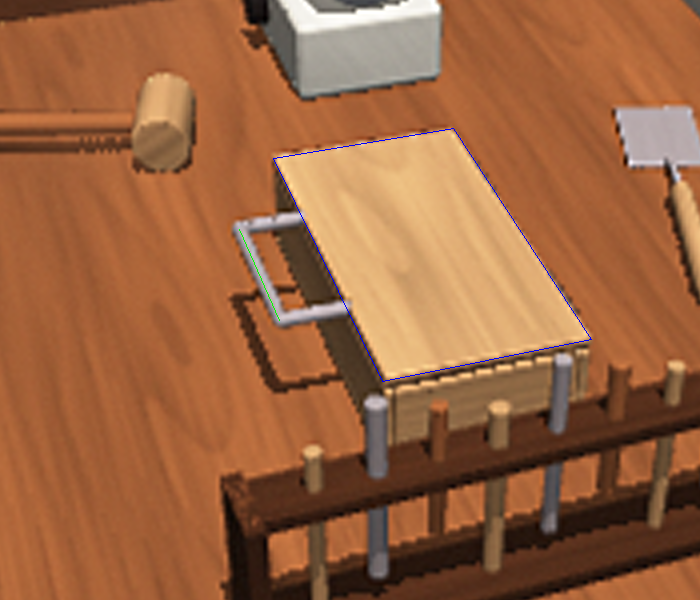

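View pics/top_pot.png

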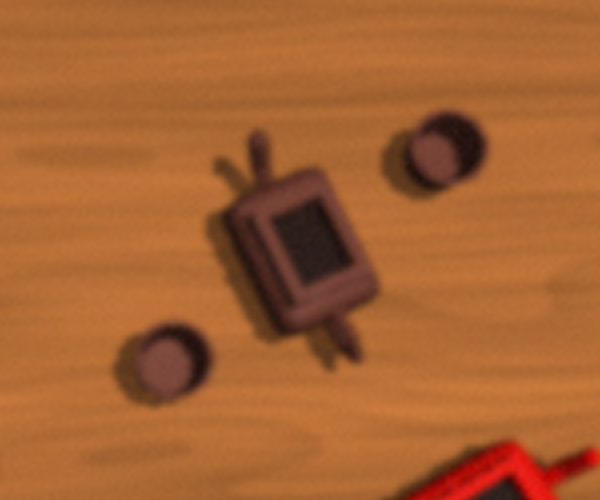

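View pics/side_pot.png

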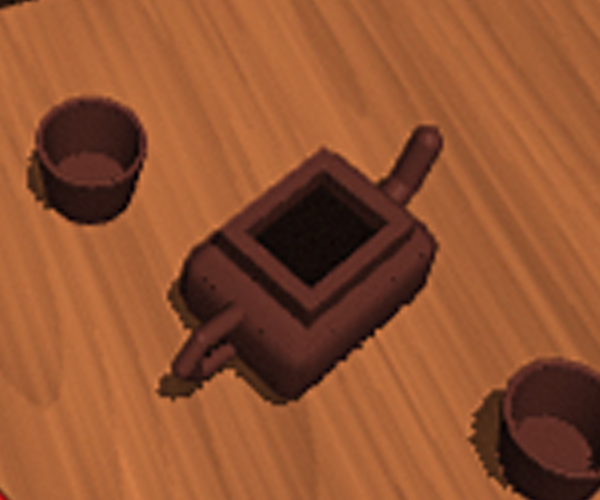

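```bash
cat > pot.py <<'E'
from h import *
from scipy.optimize import least_squares
obs=[]
S=[((325,173),(1,1,'o')),((392,225),(1,-1,'o')),((315,287),(-1,-1,'o')),((245,235),(-1,1,'o')),((325,150),(1,1,'c')),((412,222),(1,-1,'c')),((308,325),(-1,-1,'c')),((222,235),(-1,1,'c'))]
T=[((270,215),(1,1,'o')),((322,197),(1,-1,'o')),((355,265),(-1,-1,'o')),((307,283),(-1,1,'o'))]
dim={'o':(.027,.020),'c':(.037,.029)}
ps={}
for n,L in(("side",S),("top",T)):
    p=eyes.get_image(n);ps[n]=p
    u0=proj(p,[.522,-.26,.04])[0]*4
    o=np.clip(u0-[300,250],0,[1960,1100]).astype(int)
    for c,k in L: obs.append((n,(np.array(c)+o)/4-.5,k))
def pt(x,k):
    a,b=dim[k[2]];a*=k[0];b*=k[1];c,s=np.cos(x[2]),np.sin(x[2])
    return [x[0]+c*a-s*b,x[1]+s*a+c*b,.066]
def res(x,sel): return np.concatenate([proj(ps[n],pt(x,k))[0]-uv for n,uv,k in obs if n in sel])
for sel in(("side",),("top",),("side","top")):
    r=least_squares(res,[.522,-.26,.44],args=(sel,),x_scale=[.01,.01,.1]);print(sel,r.x,np.abs(r.fun).max())
E
python3 pot.py
```

```text
('side',) [ 0.52406255 -0.26622042  0.41060467] 1.887912884119487
('top',) [ 0.52543983 -0.26165689  0.37752102] 0.6873266358063006
('side', 'top') [ 0.52452677 -0.26517961  0.40623607] 2.4655155672072055
```

```bash
cat > plan.py <<'E'
# usage: plan.py x y z yaw_of_tool_y [pitch about world y] [closure]; prints rows
from h import *
import sys
from scipy.spatial.transform import Rotation as Ro, Slerp
def plan(x,y,z,yaw,pitch=0.,g=-1,vmax=35,wmax=.11):
    o=ctrl.get_obs();p=np.array(o["tool_pos"]);R=Ro.from_rotvec(o["tool_rot"])
    best=None
    for k in(0,):
        Y=np.array([np.cos(yaw),np.sin(yaw),0]);Z=np.array([0,0,-1.]);X=np.cross(Y,Z)
        T=Ro.from_matrix(np.c_[X,Y,Z]);T=Ro.from_rotvec([0,pitch,0])*T
    q=np.array([x,y,z]);d=(R.inv()*T).as_rotvec()
    n=max(1,int(np.ceil(max(np.linalg.norm(q-p)*1000/vmax,np.linalg.norm(d)/wmax))))
    print("from",np.round(p,4),"q",np.round(o["q"],2),"n",n)
    rows=[]
    for i in range(n):
        Ri=R*Ro.from_rotvec(d*i/n)
        s=Ri.inv().apply((q-p)/n)*1000
        rows.append([round(v,3) for v in d/n]+[round(v,1) for v in s]+[g])
    for i in range(0,n,8): print(str(rows[i:i+8]).replace(" ",""))
if __name__=="__main__":
    a=[float(v) for v in sys.argv[1:]];plan(*a)
E
python3 plan.py .441 .249 .33 0
```

```text
from [0.1515 0.6064 0.4047] q [ 1.21  0.05  1.61  0.    1.48 -0.12] n 14
[[np.float64(-0.0),np.float64(-0.0),np.float64(0.095),np.float64(-26.3),np.float64(-19.8),np.float64(5.3),-1],[np.float64(-0.0),np.float64(-0.0),np.float64(0.095),np.float64(-28.0),np.float64(-17.2),np.float64(5.3),-1],[np.float64(-0.0),np.float64(-0.0),np.float64(0.095),np.float64(-29.5),np.float64(-14.5),np.float64(5.3),-1],[np.float64(-0.0),np.float64(-0.0),np.float64(0.095),np.float64(-30.7),np.float64(-11.6),np.float64(5.3),-1],[np.float64(-0.0),np.float64(-0.0),np.float64(0.095),np.float64(-31.7),np.float64(-8.6),np.float64(5.3),-1],[np.float64(-0.0),np.float64(-0.0),np.float64(0.095),np.float64(-32.4),np.float64(-5.6),np.float64(5.3),-1],[np.float64(-0.0),np.float64(-0.0),np.float64(0.095),np.float64(-32.8),np.float64(-2.5),np.float64(5.3),-1],[np.float64(-0.0),np.float64(-0.0),np.float64(0.095),np.float64(-32.8),np.float64(0.6),np.float64(5.3),-1]]
[[np.float64(-0.0),np.float64(-0.0),np.float64(0.095),np.float64(-32.6),np.float64(3.7),np.float64(5.3),-1],[np.float64(-0.0),np.float64(-0.0),np.float64(0.095),np.float64(-32.1),np.float64(6.8),np.float64(5.3),-1],[np.float64(-0.0),np.float64(-0.0),np.float64(0.095),np.float64(-31.4),np.float64(9.8),np.float64(5.3),-1],[np.float64(-0.0),np.float64(-0.0),np.float64(0.095),np.float64(-30.3),np.float64(12.7),np.float64(5.3),-1],[np.float64(-0.0),np.float64(-0.0),np.float64(0.095),np.float64(-29.0),np.float64(15.5),np.float64(5.3),-1],[np.float64(-0.0),np.float64(-0.0),np.float64(0.095),np.float64(-27.4),np.float64(18.2),np.float64(5.3),-1]]
```

```bash
sed -i 's/round(v,3)/round(float(v),3)+0./;s/round(v,1)/round(float(v))/' plan.py
python3 -m crank '[[0,0,0.095,-26,-20,5,-1],[0,0,0.095,-28,-17,5,-1],[0,0,0.095,-29,-14,5,-1],[0,0,0.095,-31,-12,5,-1],[0,0,0.095,-32,-9,5,-1],[0,0,0.095,-32,-6,5,-1],[0,0,0.095,-33,-2,5,-1],[0,0,0.095,-33,1,5,-1]]' 40
python3 plan.py .441 .249 .33 0
```

```text
t: 2.47
tool_pos: [0.3165, 0.3963, 0.3647]
tool_rot: [-1.544, -2.734, -0.011]
contact_force: [0.5, 0.2, 0.3]
opening: 0.0855
from [0.3165 0.3963 0.3647] q [ 0.75 -0.21  1.93  0.    1.42  0.21] n 6
[[0.001,-0.001,0.09,-32,5,6,-1],[0.001,-0.001,0.09,-31,8,6,-1],[0.001,-0.001,0.09,-30,11,6,-1],[0.001,-0.001,0.09,-29,13,6,-1],[0.001,-0.001,0.09,-28,16,6,-1],[0.001,-0.001,0.09,-26,18,6,-1]]
```

```bash

python3 -m crank '[[0,0,0.09,-32,5,6,-1],[0,0,0.09,-31,8,6,-1],[0,0,0.09,-30,11,6,-1],[0,0,0.09,-29,13,6,-1],[0,0,0.09,-28,16,6,-1],[0,0,0.09,-26,18,6,-1],[0,0,0,0,0,0,-1]]'
python3 plan.py .441 .249 .245 0
```

```text
t: 3.05
tool_pos: [0.4454, 0.2365, 0.3275]
tool_rot: [-2.258, -2.184, -0.016]
contact_force: [0.1, 0.1, -0.3]
opening: 0.0854
from [0.4454 0.2365 0.3275] q [ 0.34 -0.18  1.97  0.    1.35  0.37] n 3
[[0.002,-0.003,-0.011,4,-2,28,-1],[0.002,-0.003,-0.011,4,-2,28,-1],[0.002,-0.003,-0.011,4,-2,27,-1]]
```

```bash

python3 -m crank '[[0.002,-0.003,-0.011,4,-1,28,-1],[0.002,-0.003,-0.011,4,-1,28,-1],[0.002,-0.003,-0.011,3,0,20,-1],[0,0,0,0,0,0,-1]]'
python3 plan.py .442 .249 .227 0
python3 - <<'E'
from h import *
p=eyes.get_image("side");u=proj(p,[.44,.25,.1])[0].astype(int);im=p["image"][max(u[1]-75,0):u[1]+75,u[0]-100:u[0]+100]
cv2.imwrite("pics/g1.png",cv2.resize(im[:,:,::-1],None,fx=4,fy=4))
E
```

```text
t: 3.38
tool_pos: [0.4467, 0.2467, 0.2524]
tool_rot: [2.222, 2.215, 0.009]
contact_force: [-1.2, -0.2, -0.6]
opening: 0.0856
from [0.4467 0.2467 0.2524] q [ 0.36 -0.08  2.01 -0.    1.2   0.36] n 1
[[0.007,-0.001,-0.003,2,-5,25,-1]]
```

View pics/g1.png

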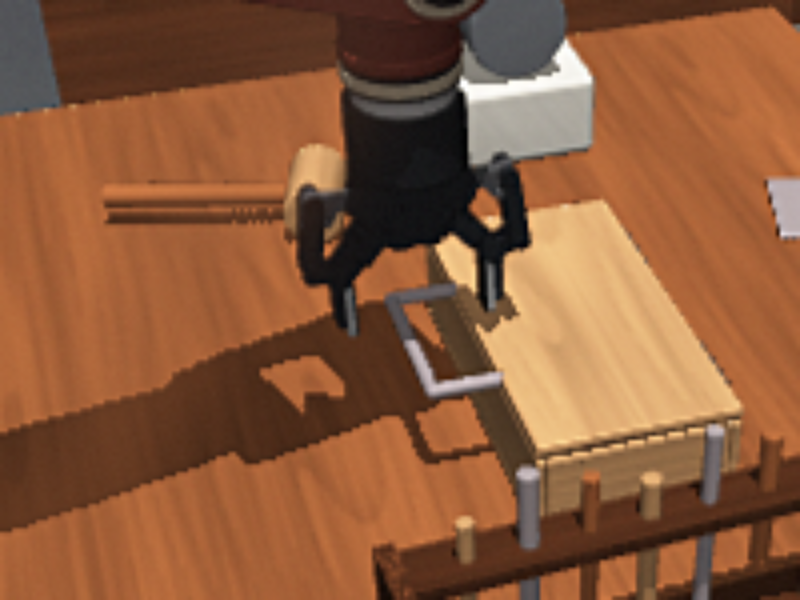

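```bash

python3 -m crank '[[0.007,0,-0.003,2,-4,0,0.4],[0,0,0,0,0,0,0.4],[0,0,0,0,0,0,0.4],[0,0,0,0,0,0,0.4],[0,0,0,0,0,0,0.4]]'
python3 plan.py .442 .249 .227 0 0 .4
```

```text
t: 3.85
tool_pos: [0.4441, 0.2507, 0.2609]
tool_rot: [2.217, 2.221, 0.018]
contact_force: [-0.6, -0.5, -0.2]
opening: 0.0268
from [0.4441 0.2507 0.2609] q [ 0.37 -0.09  2.01  0.    1.22  0.37] n 1
[[0.011,-0.006,0.002,-2,-2,34,0.4]]
```

```bash

python3 -m crank '[[0.005,-0.003,0,-1,-1,12,0.4],[0.005,-0.003,0,0,-1,12,0.4],[0,0,0,0,0,10,0.4],[0,0,0,0,0,0,0.4]]'
python3 plan.py .442 .249 .227 0 0 .4
```

```text
t: 4.18
tool_pos: [0.4429, 0.2499, 0.2261]
tool_rot: [2.218, 2.221, 0.005]
contact_force: [-0.9, -0.5, -2.1]
opening: 0.0257
from [0.4429 0.2499 0.2261] q [ 0.37 -0.04  2.02 -0.    1.15  0.37] n 1
[[0.004,-0.001,0.001,-1,-1,-1,0.4]]
```

```bash

python3 -m crank '[[0,0,0,0,-1,0,1],[0,0,0,0,0,0,1],[0,0,0,0,0,0,1],[0,0,0,0,0,0,1],[0,0,0,0,0,0,1]]' 40
python3 - <<'E'
from h import *
p=eyes.get_image("side");u=proj(p,[.44,.25,.1])[0].astype(int);im=p["image"][max(u[1]-75,0):u[1]+75,u[0]-100:u[0]+100]
cv2.imwrite("pics/g2.png",cv2.resize(im[:,:,::-1],None,fx=4,fy=4))
E
```

```text
t: 4.6
tool_pos: [0.441, 0.2496, 0.2237]
tool_rot: [2.22, 2.223, -0.001]
contact_force: [-0.1, 1.1, -0.9]
opening: 0.0085
```

View pics/g2.png

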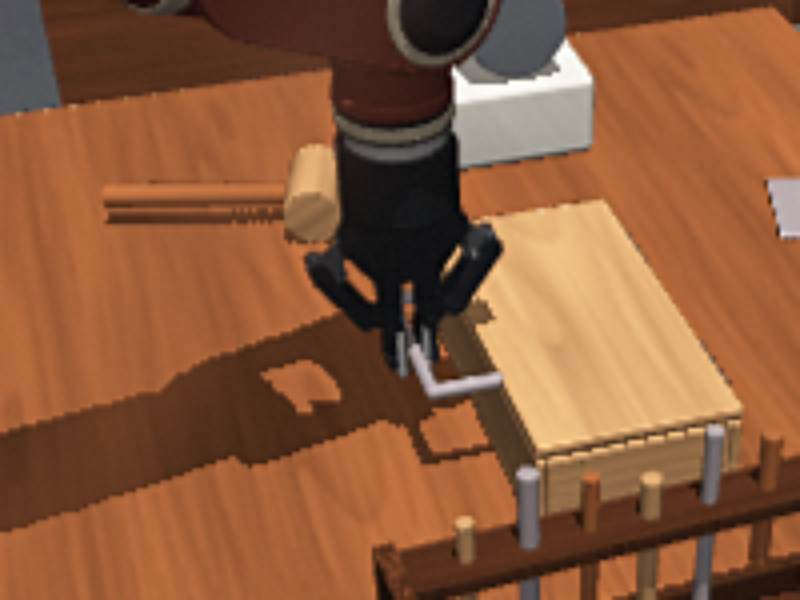

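```bash
cat > arc.py <<'E'
from h import *
import sys
tgt=float(sys.argv[1]);st=float(sys.argv[2])
o=ctrl.get_obs();p=o["tool_pos"];H=np.array([.626,.0640]);L=.1851
from scipy.spatial.transform import Rotation as Ro
R=Ro.from_rotvec(o["tool_rot"]).as_matrix()
print("pos",np.round(p,4),"zaxis",np.round(R[:,2],3),"y",np.round(R[:,1],3),"f",np.round(o["contact_force"],1),o["opening"])
g=p+.155*R[:,2]
phi=np.arctan2(g[2]-H[1],-(g[0]-H[0]));print("phi",phi,"r",np.hypot(g[2]-H[1],g[0]-H[0]),"theta",phi-.027)
n=int(np.ceil((tgt+.027-phi)*185/st));c=g[[0,2]]
rows=[]
for i in range(1,n+1):
    a=phi+(tgt+.027-phi)*i/n
    q=H+L*np.array([-np.cos(a),np.sin(a)])
    d=(q-c)*1000; rows.append((round(d[0]),round(-d[1]))); c=q
print(n,"(dy,dz):",rows[:16])
E
python3 arc.py 1.745 16
```

```text
pos [0.441  0.2497 0.2237] zaxis [-0.    -0.001 -1.   ] y [ 1.     0.002 -0.   ] f [ 0.6 -0.6 -0.3] 0.008430822042315997
phi 0.02535540650052365 r 0.18513489349478363 theta -0.001644593499476349
21 (dy,dz): [(1, -15), (2, -15), (4, -15), (5, -15), (6, -14), (7, -14), (8, -13), (9, -12), (10, -11), (11, -11), (12, -10), (13, -9), (13, -7), (14, -6), (15, -5), (15, -4)]
```

```bash

python3 -m crank '[[0,0,0,0,1,-15,1],[0,0,0,0,2,-15,1],[0,0,0,0,4,-15,1],[0,0,0,0,5,-15,1],[0,0,0,0,6,-14,1]]'
python3 arc.py 1.745 16
```

```text
t: 5.07
tool_pos: [0.4579, 0.2495, 0.295]
tool_rot: [-2.218, -2.222, 0.002]
contact_force: [4.7, 1.4, -7.4]
opening: 0.0083
pos [0.4579 0.2495 0.295 ] zaxis [-0.003  0.001 -1.   ] y [ 1.     0.002 -0.003] f [ 4.7  1.4 -7.4] 0.008303861671330015
phi 0.4237658204194786 r 0.18484269611437054 theta 0.39676582041947855
16 (dy,dz): [(7, -14), (8, -13), (9, -13), (10, -12), (11, -11), (12, -10), (13, -9), (14, -8), (14, -7), (15, -5), (15, -4), (15, -3), (16, -1), (16, 0), (16, 1), (15, 2)]
```

```bash

python3 -m crank '[[0,0,0,0,7,-14,1],[0,0,0,0,8,-13,1],[0,0,0,0,9,-13,1],[0,0,0,0,10,-12,1],[0,0,0,0,11,-11,1],[0,0,0,0,12,-10,1]]'
python3 arc.py 1.745 16
```

```text
t: 5.57
tool_pos: [0.5135, 0.2496, 0.365]
tool_rot: [-2.209, -2.215, 0.015]
contact_force: [-4.5, 1.9, -0.8]
opening: 0.0084
pos [0.5135 0.2496 0.365 ] zaxis [-0.017  0.003 -1.   ] y [ 1.     0.003 -0.017] f [-4.5  1.9 -0.8] 0.008409620653733683
phi 0.9032423787853098 r 0.1859138180809934 theta 0.8762423787853098
11 (dy,dz): [(12, -8), (12, -8), (13, -7), (14, -6), (14, -4), (14, -3), (14, -2), (15, -1), (15, 0), (15, 1), (14, 2)]
```

```bash

python3 -m crank '[[0,0,0,0,12,-9,1],[0,0,0,0,12,-8,1],[0,0,0,0,13,-7,1],[0,0,0,0,14,-6,1],[0,0,0,0,14,-4,1],[0,0,0,0,14,-3,1]]'
python3 arc.py 1.745 16
```

```text
t: 6.07
tool_pos: [0.591, 0.2505, 0.4019]
tool_rot: [-2.192, -2.203, 0.05]
contact_force: [-8.2, -0.5, 9.9]
opening: 0.0079
pos [0.591  0.2505 0.4019] zaxis [-0.046  0.001 -0.999] y [ 0.999  0.005 -0.046] f [-8.2 -0.5  9.9] 0.007891000151963914
phi 1.3442116608351795 r 0.18786192034031582 theta 1.3172116608351796
5 (dy,dz): [(16, 0), (16, -2), (16, 0), (16, 1), (16, 2)]
```

```bash

python3 -m crank '[[-0.015,0,0,0,14,-2,1],[-0.015,0,0,0,14,-1,1],[-0.012,0,0,0,14,0,1]]'
python3 arc.py 1.745 16
```

```text
t: 6.32
tool_pos: [0.6333, 0.2509, 0.4084]
tool_rot: [-2.209, -2.222, 0.011]
contact_force: [-4.6, -0.1, -3.8]
opening: 0.0081
pos [0.6333 0.2509 0.4084] zaxis [-0.011  0.001 -1.   ] y [ 1.     0.006 -0.011] f [-4.6 -0.1 -3.8] 0.008068747310343518
phi 1.6002362992952688 r 0.1894586033855459 theta 1.5732362992952689
2 (dy,dz): [(16, 6), (16, 3)]
```

```bash

python3 -m crank '[[-0.005,0,0,0,14,2,1],[-0.005,0,0,0,10,3,1],[0,0,0,0,0,0,1],[0,0,0,0,0,0,1]]'
python3 arc.py 1.745 16
python3 - <<'E'
from h import *
p=eyes.get_image("side");u=proj(p,[.6,.25,.2])[0].astype(int);y=max(u[1]-75,0);im=p["image"][y:y+150,u[0]-100:u[0]+100]
cv2.imwrite("pics/g3.png",cv2.resize(im[:,:,::-1],None,fx=4,fy=4))
for q in("box_lid_bar","box_hinge"): print(q,[(np.round(d["centre"],3),d["confidence"]) for d in spotter.mark_of(q,p)])
E
```

```text
t: 6.65
tool_pos: [0.659, 0.2511, 0.4058]
tool_rot: [-2.213, -2.225, 0.001]
contact_force: [-2.0, -0.2, 2.2]
opening: 0.0084
pos [0.659  0.2511 0.4058] zaxis [-0.003  0.002 -1.   ] y [ 1.     0.005 -0.003] f [-2.  -0.2  2.2] 0.008361609146614195
phi 1.7435959947619346 r 0.18958994455636388 theta 1.7165959947619347
1 (dy,dz): [(4, 5)]
box_lid_bar [(array([0.659, 0.251, 0.248]), 0.59), (array([ 0.528, -0.262,  0.004]), 0.3)]
box_hinge [(array([0.626, 0.246, 0.061]), 0.84)]
```

View pics/g3.png

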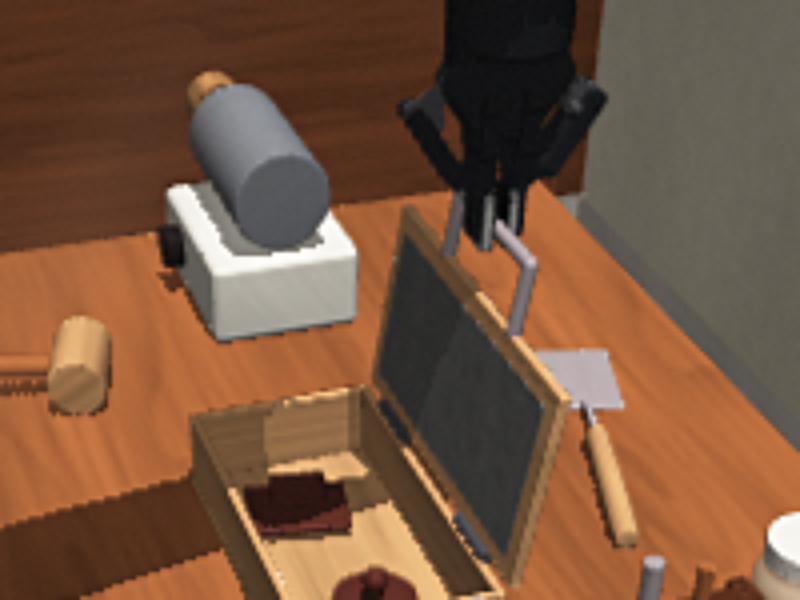

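```bash

python3 -m crank '[[0,0,0,0,0,0,0.3],[0,0,0,0,0,0,0.3],[0,0,0,0,0,0,0.3],[0,0,0,0,0,-15,0.3],[0,0,0,0,0,-25,0.3],[0,0,0,0,0,-30,0.3],[0,0,0,0,0,0,-1],[0,0,0,0,0,0,-1]]'
python3 - <<'E'
from h import *
for n in("side","top"):
    p=eyes.get_image(n);save(p,n+"4")
    for q in("box_lid_bar","lid","round_lid"): print(n,q,[(np.round(d["centre"],3),round(d["confidence"],2)) for d in spotter.mark_of(q,p)])
    u=proj(p,[.556,.25,.05])[0].astype(int);y=max(u[1]-75,0);im=p["image"][y:y+150,u[0]-100:u[0]+100];print(u[0]-100,y)
    cv2.imwrite("pics/%s5.png"%n,cv2.resize(im[:,:,::-1],None,fx=4,fy=4,interpolation=cv2.INTER_CUBIC))
E
```

```text
t: 7.47
tool_pos: [0.6569, 0.2507, 0.4806]
tool_rot: [-2.214, -2.227, 0.003]
contact_force: [0.5, 0.1, -1.0]
opening: 0.053
side box_lid_bar [(array([ 0.528, -0.261,  0.002]), 0.28)]
side lid [(array([0.544, 0.302, 0.009]), 0.71)]
side round_lid [(array([0.564, 0.185, 0.008]), 0.78)]
217 74
top box_lid_bar [(array([0.657, 0.248, 0.25 ]), 0.86)]
top lid []
top round_lid [(array([0.563, 0.185, 0.005]), 0.88)]
133 102
```

View pics/side5.png

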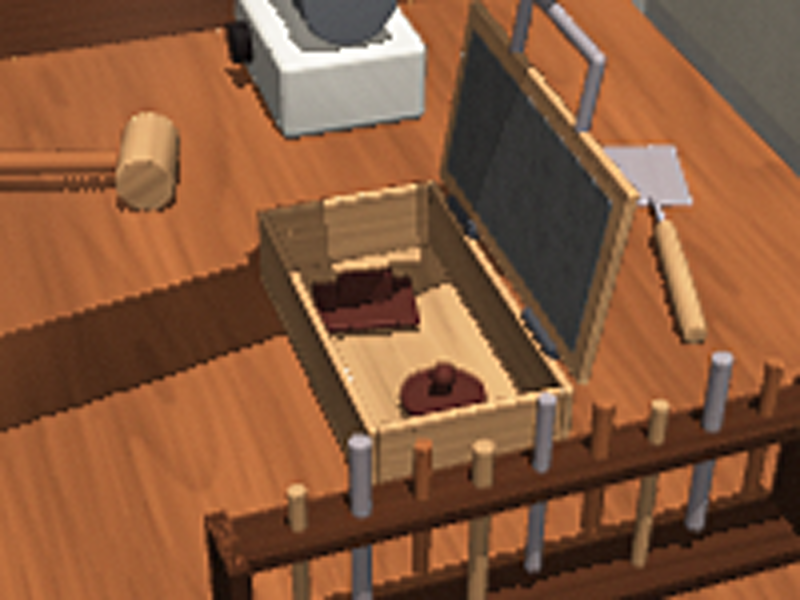

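View pics/top5.png

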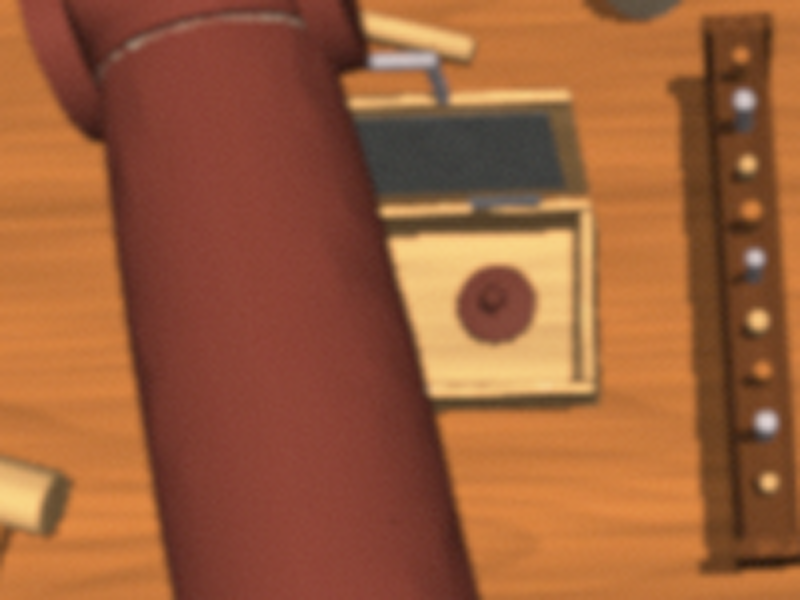

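```bash
python3 plan.py .5 .02 .48 -0.2
```

```text
from [0.6569 0.2507 0.4771] q [0.26 0.21 1.33 0.   1.62 0.25] n 8
[[-0.001,0.0,0.026,-29,-20,0,-1],[-0.001,0.0,0.026,-29,-19,0,-1],[-0.001,0.0,0.026,-30,-18,0,-1],[-0.001,0.0,0.026,-30,-18,0,-1],[-0.001,0.0,0.026,-31,-17,0,-1],[-0.001,0.0,0.026,-31,-16,0,-1],[-0.001,0.0,0.026,-31,-15,0,-1],[-0.001,0.0,0.026,-32,-14,0,-1]]
```

```bash
python3 -m crank '[[0,0,0.026,-29,-20,0,-1],[0,0,0.026,-29,-19,0,-1],[0,0,0.026,-30,-18,0,-1],[0,0,0.026,-30,-18,0,-1],[0,0,0.026,-31,-17,0,-1],[0,0,0.026,-31,-16,0,-1],[0,0,0.026,-31,-15,0,-1],[0,0,0,0,0,0,-1]]'
python3 - <<'E'
from h import *
for n in("side","top"):
    p=eyes.get_image(n)
    for q in("box_lid_bar","lid"): print(n,q,[(np.round(d["centre"],3),round(d["confidence"],2)) for d in spotter.mark_of(q,p)])
    for d in spotter.outline_of("lid",p)[:2]:
        v,u=np.nonzero(d["region"]);print(d["confidence"],len(u),u.mean(),v.mean())
    u=proj(p,[.55,.28,.02])[0].astype(int);y,x=max(u[1]-40,0),u[0]-50;im=p["image"][y:y+75,x:x+100];print("off",x,y)
    cv2.imwrite("pics/%s6.png"%n,cv2.resize(im[:,:,::-1],None,fx=8,fy=8,interpolation=cv2.INTER_CUBIC))
E
```

```text
t: 8.53
tool_pos: [0.5132, 0.0435, 0.4686]
tool_rot: [-2.404, -2.006, 0.029]
contact_force: [0.1, 0.2, 0.8]
opening: 0.0853
side box_lid_bar [(array([0.661, 0.251, 0.243]), 0.95)]
side lid [(array([0.542, 0.304, 0.006]), 0.92)]
0.77 318 307.57547169811323 148.54088050314465
0.35 981 448.2528032619776 349.28644240570844
off 262 112
top box_lid_bar [(array([0.661, 0.251, 0.248]), 0.86), (array([ 0.522, -0.26 ,  0.07 ]), 0.19)]
top lid [(array([0.544, 0.308, 0.006]), 0.65)]
0.7 518 216.78378378378378 185.1872586872587
off 175 142
```

View pics/side6.png

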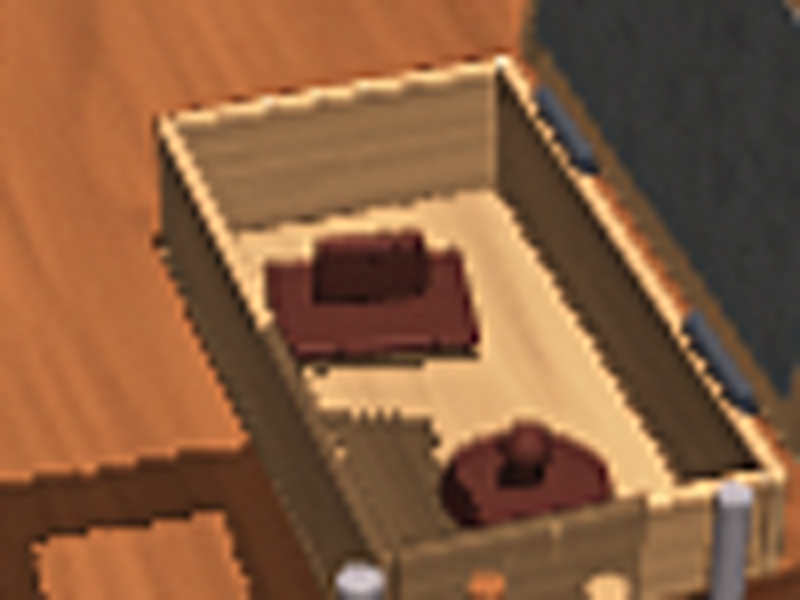

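View pics/top6.png

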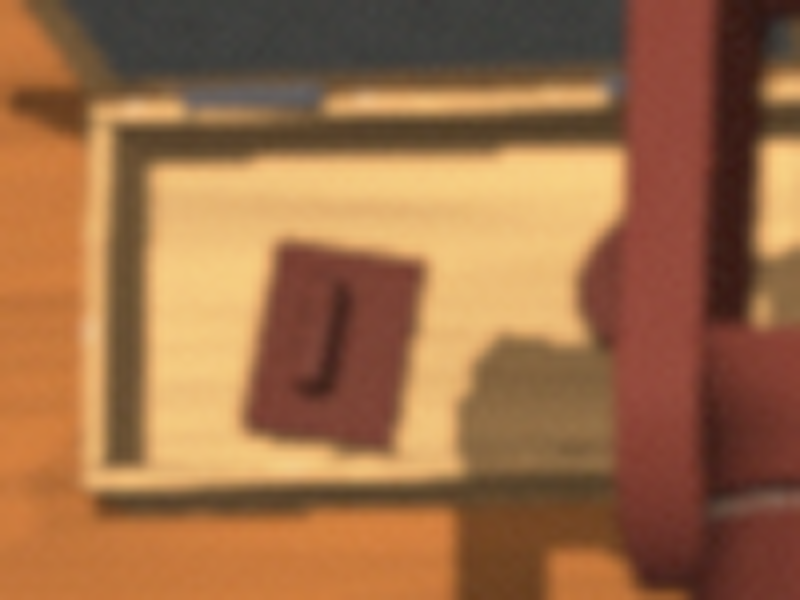

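```bash
cat > lidfit.py <<'E'
from h import *
from scipy.optimize import least_squares
obs=[("top",(282,240),1,1),("top",(428,262),1,-1),("top",(390,447),-1,-1),("top",(246,428),-1,1),
("side",(270,262),-1,1),("side",(458,250),1,1),("side",(478,342),1,-1),("side",(297,350),-1,-1)]
off={"top":(175,142),"side":(262,112)}
P={n:eyes.get_image(n) for n in off}
def res(x,sel):
    r=[];c,s=np.cos(x[2]),np.sin(x[2])
    for n,uv,i,j in obs:
        if n in sel:
            a,b=.037*i,.029*j
            r.append(proj(P[n],[x[0]+c*a-s*b,x[1]+s*a+c*b,.020])[0]-(np.array(uv)+.5)/8+.5-off[n])
    return np.concatenate(r)
for sel in(("side",),("top",),("side","top")):
    r=least_squares(res,[.544,.304,-.1],args=(sel,),x_scale=[.01,.01,.1]);print(sel,r.x,np.round(r.fun,1))
E
python3 lidfit.py
```

```text
('side',) [ 0.54539221  0.30065294 -0.16490436] [-0.5  0.1  0.8 -0.4  1.4 -0.5 -1.6  0.7]
('top',) [ 0.54454101  0.30595692 -0.17553622] [-0.5 -0.6  0.6 -0.5  0.7  0.8 -0.8  0.3]
('side', 'top') [ 0.54530889  0.30445305 -0.17163143] [-0.  -0.8  1.1 -0.8  1.3  0.5 -0.3  0.1 -0.8 -0.7  0.4 -1.1  0.9 -1.2
 -2.1 -0.1]
```

```bash
python3 plan.py .545 .304 .30 1.399
```

```text
from [0.5158 0.0472 0.4689] q [-0.05 -0.23  1.77 -0.    1.62  0.12] n 15
[[-0.001,-0.001,-0.105,17,-1,11,-1],[-0.001,-0.001,-0.105,17,1,11,-1],[-0.001,-0.001,-0.105,17,3,11,-1],[-0.001,-0.001,-0.105,17,5,11,-1],[-0.001,-0.001,-0.105,16,6,11,-1],[-0.001,-0.001,-0.105,15,8,11,-1],[-0.001,-0.001,-0.105,15,9,11,-1],[-0.001,-0.001,-0.105,13,11,11,-1]]
[[-0.001,-0.001,-0.105,12,12,11,-1],[-0.001,-0.001,-0.105,11,13,11,-1],[-0.001,-0.001,-0.105,9,14,11,-1],[-0.001,-0.001,-0.105,8,15,11,-1],[-0.001,-0.001,-0.105,6,16,11,-1],[-0.001,-0.001,-0.105,5,17,11,-1],[-0.001,-0.001,-0.105,3,17,11,-1]]
```

```bash
python3 -m crank '[[0,0,-0.105,17,-1,11,-1],[0,0,-0.105,17,1,11,-1],[0,0,-0.105,17,3,11,-1],[0,0,-0.105,17,5,11,-1],[0,0,-0.105,16,6,11,-1],[0,0,-0.105,15,8,11,-1],[0,0,-0.105,15,9,11,-1],[0,0,-0.105,13,11,11,-1]]'
python3 plan.py .545 .304 .30 1.399
```

```text
t: 9.7
tool_pos: [0.5323, 0.1901, 0.3806]
tool_rot: [-1.314, -2.843, 0.013]
contact_force: [0.5, -1.0, -0.1]
opening: 0.0854
from [0.5323 0.1901 0.3806] q [ 0.21 -0.07  1.78 -0.    1.45 -0.49] n 7
[[-0.001,-0.001,-0.099,11,12,11,-1],[-0.001,-0.001,-0.099,10,13,11,-1],[-0.001,-0.001,-0.099,9,14,11,-1],[-0.001,-0.001,-0.099,7,15,11,-1],[-0.001,-0.001,-0.099,6,15,11,-1],[-0.001,-0.001,-0.099,4,16,11,-1],[-0.001,-0.001,-0.099,3,16,11,-1]]
```

```bash
python3 -m crank '[[0,0,-0.099,11,12,11,-1],[0,0,-0.099,10,13,11,-1],[0,0,-0.099,9,14,11,0],[0,0,-0.099,7,15,11,0.1],[0,0,-0.099,6,15,11,0.1],[0,0,-0.099,4,16,11,0.1],[0,0,-0.099,3,16,11,0.1],[0,0,0,0,0,0,0.1]]'
python3 plan.py .545 .304 .24 1.399 0 .1
```

```text
t: 10.37
tool_pos: [0.5412, 0.3161, 0.2948]
tool_rot: [-0.196, -3.118, 0.009]
contact_force: [-0.8, -0.5, -0.1]
opening: 0.0383
from [0.5412 0.3161 0.2948] q [ 0.41  0.15  1.7   0.    1.31 -1.04] n 2
[[-0.003,-0.008,0.023,-3,-6,27,0.1],[-0.003,-0.008,0.023,-3,-6,27,0.1]]
```

```bash
python3 -m crank '[[-0.003,-0.008,0.023,-3,-6,18,0.1],[-0.003,-0.006,0.023,-2,-5,18,0.1],[0,0,0,0,0,10,0.1],[0,0,0,0,0,0,0.1],[0,0,0,0,0,0,0.1]]'
python3 plan.py .545 .304 .23 1.399 0 .1
python3 - <<'E'
from h import *
from scipy.spatial.transform import Rotation as Ro
o=ctrl.get_obs();R=Ro.from_rotvec(o["tool_rot"]).as_matrix();print(R[:,2],o["tool_pos"]+.155*R[:,2])
for n in("side","top"):
    p=eyes.get_image(n)
    u=proj(p,[.55,.28,.05])[0].astype(int);y,x=max(u[1]-40,0),u[0]-50;im=p["image"][y:y+75,x:x+100];print("off",x,y)
    cv2.imwrite("pics/%s7.png"%n,cv2.resize(im[:,:,::-1],None,fx=8,fy=8,interpolation=cv2.INTER_CUBIC))
E
```

```text
t: 10.78
tool_pos: [0.5448, 0.306, 0.2482]
tool_rot: [-0.275, -3.128, 0.002]
contact_force: [0.3, 1.5, 1.0]
opening: 0.0384
from [0.5448 0.306  0.2482] q [ 0.39  0.19  1.73 -0.    1.22 -1.  ] n 1
[[-0.001,-0.002,-0.004,-1,-2,18,0.1]]
[-0.00172415 -0.00114061 -0.99999786] [0.5445612  0.30585411 0.09321577]
off 262 104
off 173 140
```

View pics/side7.png

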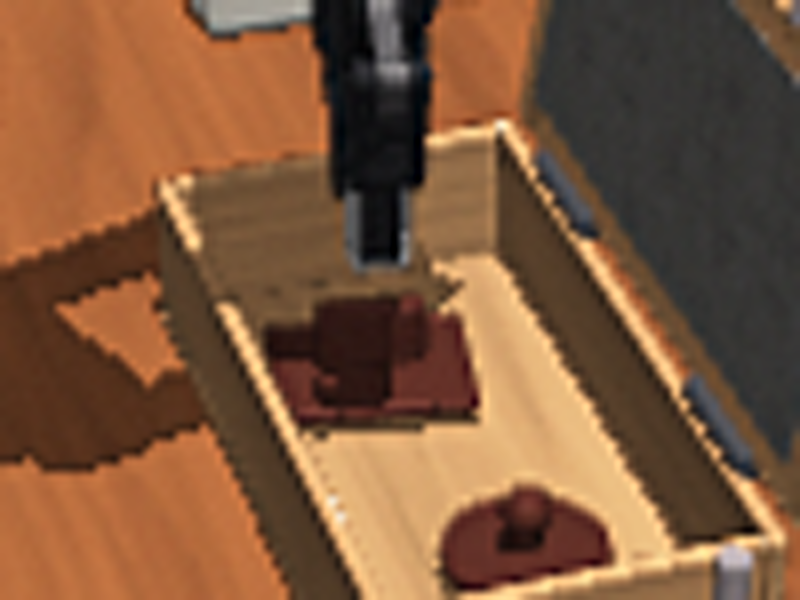

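View pics/top7.png

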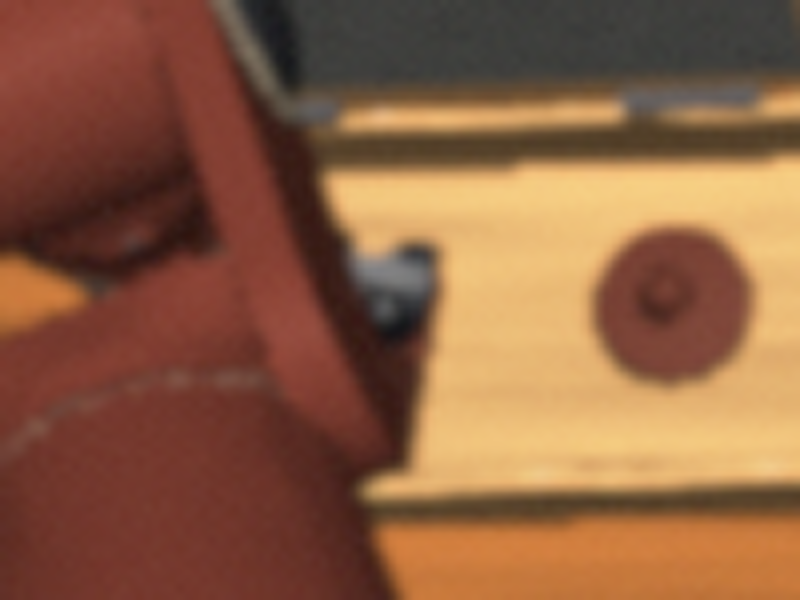

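```bash
python3 -m crank '[[0,0,0,0,-1,15,0.1],[0,0,0,0,0,15,0.1],[0,0,0,0,0,10,0.1],[0,0,0,0,0,0,0.1],[0,0,0,0,0,0,0.1]]'
python3 plan.py .545 .304 .198 1.399 0 .1
```

```text
t: 11.3
tool_pos: [0.5465, 0.3057, 0.2104]
tool_rot: [0.275, 3.123, 0.005]
contact_force: [-0.0, 0.0, 1.0]
opening: 0.0384
from [0.5465 0.3057 0.2104] q [ 0.39  0.24  1.75 -0.    1.14 -1.  ] n 1
[[0.004,0.006,-0.004,1,-2,12,0.1]]
```

```bash
python3 -m crank '[[0.004,0.004,-0.004,0,-1,7,0.1],[0,0,0,0,0,5,0.1],[0,0,0,0,0,0,0.1]]'
python3 plan.py .545 .304 .198 1.399 0 .1
python3 - <<'E'
from h import *
p=eyes.get_image("side")
u=proj(p,[.55,.28,.05])[0].astype(int);y,x=max(u[1]-40,0),u[0]-50;im=p["image"][y:y+75,x:x+100]
cv2.imwrite("pics/side8.png",cv2.resize(im[:,:,::-1],None,fx=8,fy=8,interpolation=cv2.INTER_CUBIC))
E
```

```text
t: 11.55
tool_pos: [0.5467, 0.3048, 0.1983]
tool_rot: [0.268, 3.127, -0.0]
contact_force: [0.5, -0.1, 0.1]
opening: 0.0385
from [0.5467 0.3048 0.1983] q [ 0.39  0.26  1.75 -0.    1.13 -1.01] n 1
[[0.0,0.003,0.001,2,-1,0,0.1]]
```

View pics/side8.png

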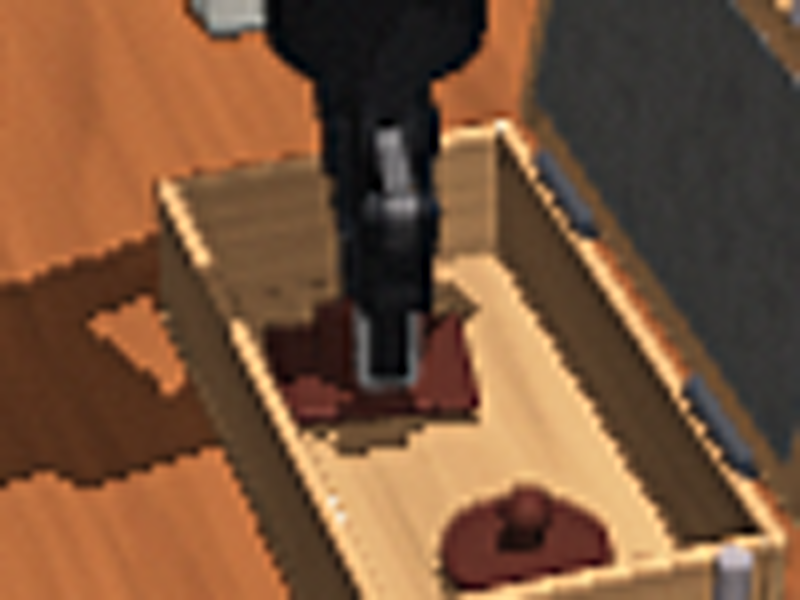

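```bash
python3 -m crank '[[0,0,0,0,0,0,1],[0,0,0,0,0,0,1],[0,0,0,0,0,0,1],[0,0,0,0,0,0,1],[0,0,0,0,0,0,1],[0,0,0,0,0,0,1]]' 60
python3 -m crank '[[0,0,0,0,0,-6,1],[0,0,0,0,0,-12,1],[0,0,0,0,0,-20,1],[0,0,0,0,0,-30,1],[0,0,0,0,0,-30,1],[0,0,0,0,0,-30,1],[0,0,0,0,0,-20,1],[0,0,0,0,0,0,1]]'
python3 - <<'E'
from h import *
p=eyes.get_image("side")
u=proj(p,[.55,.28,.12])[0].astype(int);y,x=max(u[1]-40,0),u[0]-50;im=p["image"][y:y+75,x:x+100]
cv2.imwrite("pics/side9.png",cv2.resize(im[:,:,::-1],None,fx=8,fy=8,interpolation=cv2.INTER_CUBIC))
E
```

```text
t: 12.1
tool_pos: [0.5475, 0.3052, 0.2005]
tool_rot: [0.268, 3.124, 0.002]
contact_force: [-0.5, -0.3, -0.6]
opening: 0.0087
t: 12.77
tool_pos: [0.5454, 0.3047, 0.3583]
tool_rot: [0.268, 3.127, -0.0]
contact_force: [1.0, -0.2, 1.1]
opening: 0.0088
```

View pics/side9.png

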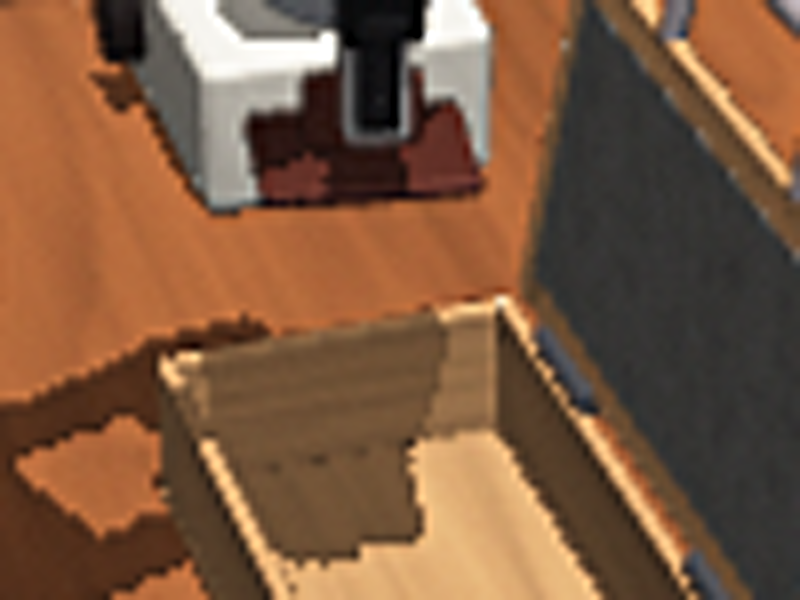

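```bash
python3 plan.py .535 -.02 .42 1.69 0 1
python3 - <<'E'
from h import *
for n,x in(("side",(.5241,-.2662,.4106)),("top",(.5254,-.2617,.3775))):
    p=eyes.get_image(n);im=cv2.imread(f"pics/{n}0.png");big=cv2.resize(im,None,fx=8,fy=8,interpolation=cv2.INTER_CUBIC)
    for (a,b),col in(((.027,.02),(0,255,0)),((.037,.029),(255,255,0))):
        c,s=np.cos(x[2]),np.sin(x[2])
        P=[[x[0]+c*i*a-s*j*b,x[1]+s*i*a+c*j*b,.066] for i,j in((1,1),(1,-1),(-1,-1),(-1,1))]
        cv2.polylines(big,[np.round((proj(p,P)+.5)*8).astype(np.int32).reshape(-1,1,2)],True,col,1)
    u=((proj(p,[.524,-.264,.06])[0]+.5)*8).astype(int);cv2.imwrite(f"pics/{n}_pf.png",big[u[1]-250:u[1]+250,u[0]-300:u[0]+300]);print(u-[300,250])
E
```

```text
from [0.5452 0.3046 0.3567] q [ 0.39  0.08  1.66 -0.    1.39 -1.01] n 10
[[0.0,0.0,-0.029,-5,-32,-6,1.0],[0.0,0.0,-0.029,-4,-32,-6,1.0],[0.0,0.0,-0.029,-3,-32,-6,1.0],[0.0,0.0,-0.029,-2,-32,-6,1.0],[0.0,0.0,-0.029,-1,-32,-6,1.0],[0.0,0.0,-0.029,0,-32,-6,1.0],[0.0,0.0,-0.029,1,-32,-6,1.0],[0.0,0.0,-0.029,2,-32,-6,1.0]]
[[0.0,0.0,-0.029,3,-32,-6,1.0],[0.0,0.0,-0.029,4,-32,-6,1.0]]
[2795 2151]
[3021 1219]
```

View pics/side_pf.png

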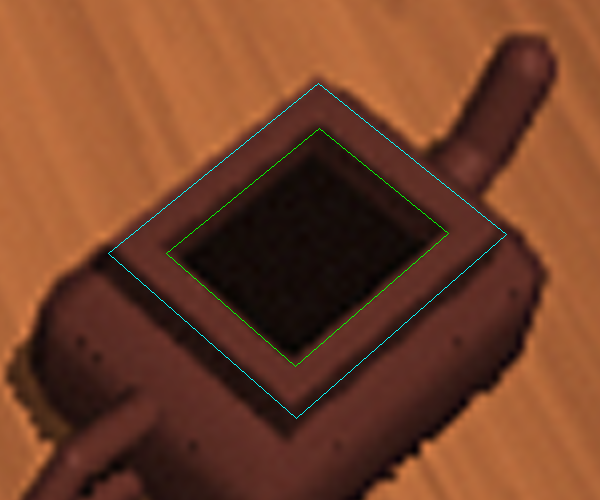

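View pics/top_pf.png

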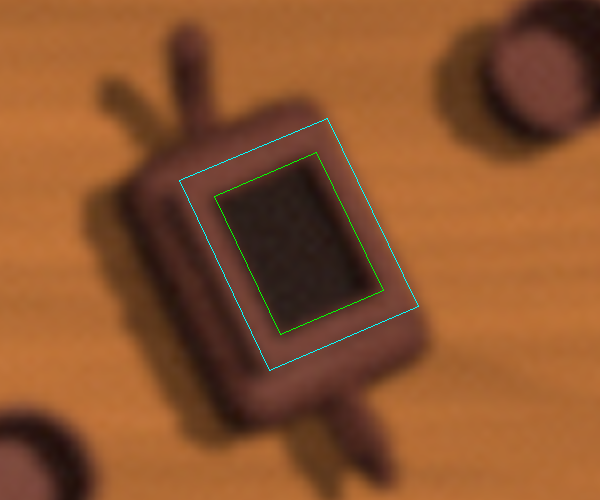

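```bash
python3 -m crank '[[0,0,-0.029,-2,-10,-25,1],[0,0,-0.029,-2,-20,-20,1],[0,0,-0.029,-3,-30,-10,1],[0,0,-0.029,-2,-30,-5,1],[0,0,-0.029,-1,-30,0,1],[0,0,-0.029,0,-30,0,1],[0,0,-0.029,1,-30,0,1],[0,0,-0.029,2,-30,0,1]]'
python3 plan.py .526 -.264 .40 1.966 0 1
```

```text
t: 13.58
tool_pos: [0.5367, 0.09, 0.3907]
tool_rot: [0.128, -3.094, 0.017]
contact_force: [1.0, 0.6, -0.6]
opening: 0.0085
from [0.5367 0.09   0.3907] q [ 0.03 -0.12  1.81 -0.01  1.5  -1.62] n 11
[[0.0,-0.004,-0.028,4,-32,0,1.0],[0.0,-0.004,-0.028,5,-32,0,1.0],[0.0,-0.004,-0.028,5,-32,0,1.0],[0.0,-0.004,-0.028,6,-32,0,1.0],[0.0,-0.004,-0.028,7,-31,-1,1.0],[0.0,-0.004,-0.028,8,-31,-1,1.0],[0.0,-0.004,-0.028,9,-31,-1,1.0],[0.0,-0.004,-0.028,10,-31,-1,1.0]]
[[0.0,-0.004,-0.028,11,-30,-1,1.0],[0.0,-0.004,-0.028,12,-30,-1,1.0],[0.0,-0.004,-0.028,12,-30,-1,1.0]]
```

```bash
python3 -m crank '[[0,-0.004,-0.028,4,-30,-4,1],[0,-0.004,-0.028,5,-30,-3,1],[0,-0.004,-0.028,5,-30,-2,1],[0,-0.004,-0.028,6,-30,0,1],[0,-0.004,-0.028,7,-30,0,1],[0,-0.004,-0.028,8,-30,0,1],[0,-0.004,-0.028,9,-30,0,1],[0,-0.004,-0.028,10,-30,0,1]]'
python3 plan.py .526 -.264 .40 1.966 0 1
```

```text
t: 14.25
tool_pos: [0.5218, -0.1671, 0.3767]
tool_rot: [0.492, -3.053, -0.018]
contact_force: [0.6, 0.8, -0.6]
opening: 0.0086
from [ 0.5218 -0.1671  0.3767] q [-0.44 -0.1   1.81 -0.02  1.48 -2.33] n 3
[[0.007,-0.015,-0.025,9,-31,-8,1.0],[0.007,-0.015,-0.025,10,-31,-8,1.0],[0.007,-0.015,-0.025,11,-31,-8,1.0]]
```

```bash
python3 -m crank '[[0.007,-0.015,-0.025,9,-30,0,1],[0.007,-0.015,-0.025,10,-28,0,1],[0,0,-0.025,8,-20,0,1],[0,0,0,0,0,0,1],[0,0,0,0,0,0,1]]'
python3 plan.py .526 -.264 .32 1.966 0 1
```

```text
t: 14.67
tool_pos: [0.5179, -0.2582, 0.3599]
tool_rot: [0.603, -3.048, -0.03]
contact_force: [0.4, 0.2, -0.1]
opening: 0.0085
from [ 0.5179 -0.2582  0.3599] q [-0.59 -0.02  1.76 -0.01  1.44 -2.55] n 2
[[0.013,-0.015,-0.002,-3,-5,20,1.0],[0.013,-0.015,-0.002,-3,-4,20,1.0]]
```

```bash
python3 -m crank '[[0.01,-0.015,0,-3,-5,15,1],[0.01,-0.012,0,-3,-4,15,1],[0,0,0,0,0,5,1],[0,0,0,0,0,0,1],[0,0,0,0,0,0,1]]'
python3 plan.py .526 -.264 .30 1.966 0 1
```

```text
t: 15.08
tool_pos: [0.5247, -0.2596, 0.3156]
tool_rot: [0.609, -3.069, -0.025]
contact_force: [-0.1, 0.2, 0.6]
opening: 0.0085
from [ 0.5247 -0.2596  0.3156] q [-0.59  0.04  1.78  0.    1.34 -2.55] n 1
[[0.018,-0.009,-0.003,0,-5,16,1.0]]
```

```bash
python3 -m crank '[[0.009,-0.005,0,0,-3,9,1],[0.009,-0.005,0,0,-2,7,1],[0,0,0,0,0,0,1],[0,0,0,0,0,0,1],[0,0,0,0,0,0,1]]'
python3 plan.py .526 -.264 .30 1.966 0 1
cat > look.py <<'E'
from h import *
import sys
tag=sys.argv[1]
for n in("side","top"):
    p=eyes.get_image(n)
    u=proj(p,[.524,-.264,.08])[0].astype(int);y,x=u[1]-40,u[0]-50;im=p["image"][y:y+75,x:x+100];print("off",n,x,y)
    cv2.imwrite("pics/%s_%s.png"%(n,tag),cv2.resize(im[:,:,::-1],None,fx=8,fy=8,interpolation=cv2.INTER_CUBIC))
    for q in("lid","pot_mouth","box_lid_bar"): print(q,[(np.round(d["centre"],3),round(d["confidence"],2)) for d in spotter.mark_of(q,p)])
E
python3 look.py A
```

```text
t: 15.5
tool_pos: [0.5269, -0.2627, 0.2992]
tool_rot: [-0.615, 3.078, -0.003]
contact_force: [-0.2, 0.0, -1.0]
opening: 0.0086
from [ 0.5269 -0.2627  0.2992] q [-0.59  0.05  1.79  0.    1.29 -2.55] n 1
[[-0.002,0.002,-0.001,1,-1,-1,1.0]]
off side 337 253
lid [(array([ 0.525, -0.265,  0.106]), 0.78)]
pot_mouth [(array([ 0.523, -0.26 ,  0.066]), 0.83), (array([ 0.325, -0.377,  0.067]), 0.6)]
box_lid_bar []
off top 366 141
lid []
pot_mouth [(array([ 0.327, -0.374,  0.065]), 0.64), (array([ 0.52 , -0.261,  0.07 ]), 0.6)]
box_lid_bar [(array([0.662, 0.249, 0.25 ]), 0.66)]
```

View pics/side_A.png

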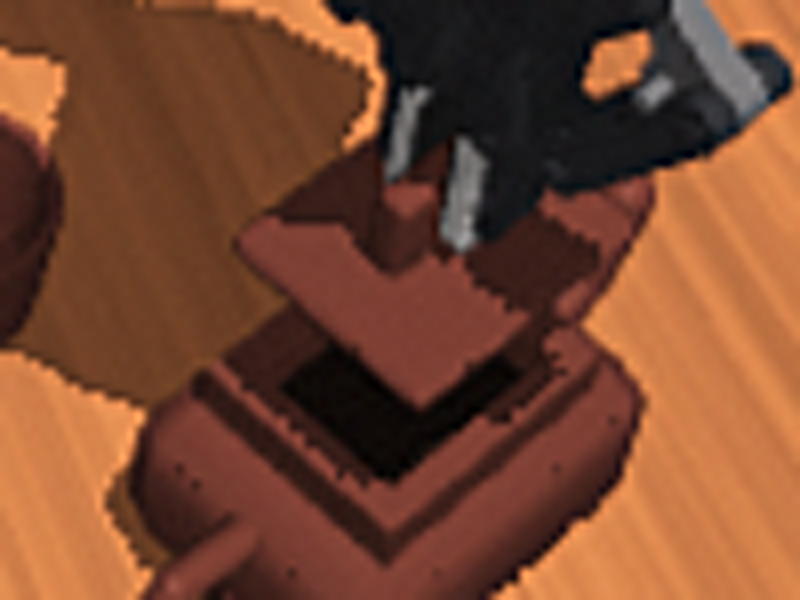

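View pics/top_A.png

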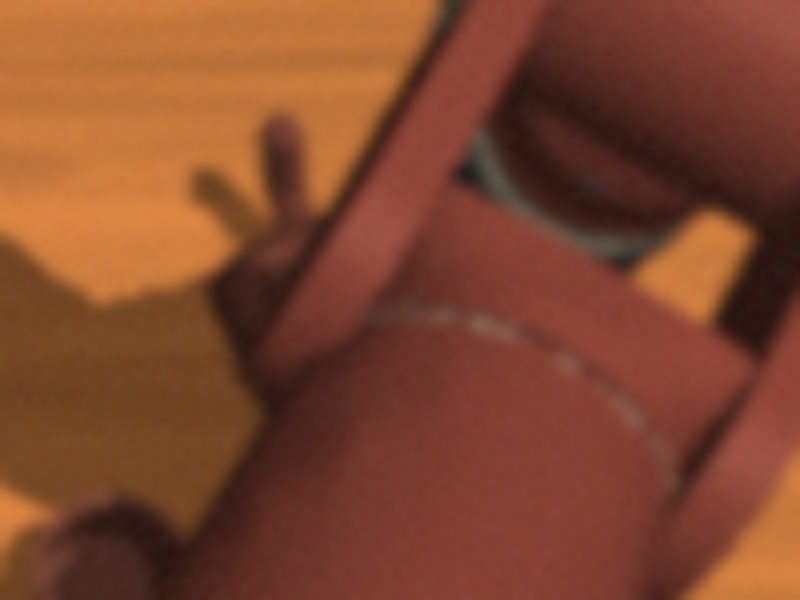

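```bash
cat > rel.py <<'E'
from h import *
from scipy.optimize import least_squares
import sys
# args: offx offy uL vL uB vB
ox,oy,*c=[float(v) for v in sys.argv[1:]]
o=ctrl.get_obs();zt=o["tool_pos"][2]-.193+.013
p=eyes.get_image("side")
uv=[np.array(c[0:2]),np.array(c[2:4])];uv=[(a+.5)/8-.5+[ox,oy] for a in uv]
def res(x,z=zt):
    C,s=np.cos(x[2]),np.sin(x[2])
    return np.concatenate([proj(p,[x[0]+C*a-s*b,x[1]+s*a+C*b,z])[0]-q for (a,b),q in zip(((-.037,.029),(-.037,-.029)),uv)])
r=least_squares(res,[.525,-.265,.4],x_scale=[.01,.01,.1]);print("z fixed",zt,r.x,r.fun)
r=least_squares(lambda y:res([y[0],y[1],.397],y[2]),[.525,-.265,zt],x_scale=.01);print("yaw fixed",r.x,r.fun)
A,B=[back(p,q,zt) for q in uv];print("edge len",np.linalg.norm(A-B))
print(o["tool_pos"],o["tool_rot"])
E
python3 rel.py 337 253 238 242 425 408
```

```text
z fixed 0.11937088284844781 [ 0.52588147 -0.26778819  0.3753335 ] [-0.30867119 -0.42655671  0.29526803  0.37501298]
yaw fixed [ 0.53398332 -0.25402415  0.09791524] [-0.13622146  0.15754771  0.13051545 -0.15094839]
edge len 0.05615495234682089
[ 0.52691126 -0.26280944  0.29937088] [-0.61448857  3.07824083 -0.00344645]
```

```bash
python3 -m crank '[[0,0,0,0,0,7,1],[0,0,0,0,0,6,1],[0,0,0,0,0,4,1],[0,0,0,0,0,0,1],[0,0,0,0,0,0,1]]'
python3 plan.py .526 -.263 .271 1.966 0 1
```

```text
t: 16.37
tool_pos: [0.5268, -0.2627, 0.2799]
tool_rot: [-0.614, 3.079, -0.002]
contact_force: [1.5, -1.4, -0.2]
opening: 0.0085
from [ 0.5268 -0.2627  0.2799] q [-0.59  0.08  1.81  0.    1.26 -2.55] n 1
[[-0.002,0.002,-0.001,1,0,9,1.0]]
```

```bash
python3 -m crank '[[0,0,0,1,0,4,1],[0,0,0,0,0,3,1],[0,0,0,0,0,0,1],[0,0,0,0,0,0,1],[0,0,0,0,0,0,1],[0,0,0,0,0,0,1]]'
python3 plan.py .526 -.263 .271 1.966 0 1
python3 look.py B
```

```text
t: 16.87
tool_pos: [0.5257, -0.2632, 0.2718]
tool_rot: [-0.615, 3.079, -0.002]
contact_force: [0.6, 0.1, -0.3]
opening: 0.0085
from [ 0.5257 -0.2632  0.2718] q [-0.59  0.08  1.81  0.    1.24 -2.56] n 1
[[-0.001,0.001,-0.001,0,0,1,1.0]]
off side 337 253
lid [(array([ 0.52 , -0.267,  0.079]), 0.94)]
pot_mouth [(array([ 0.324, -0.375,  0.068]), 0.79), (array([ 0.524, -0.261,  0.066]), 0.74)]
box_lid_bar [(array([0.659, 0.254, 0.246]), 0.66)]
off top 366 141
lid [(array([0.562, 0.184, 0.005]), 0.34)]
pot_mouth [(array([ 0.521, -0.258,  0.07 ]), 0.63), (array([ 0.327, -0.375,  0.067]), 0.55)]
box_lid_bar [(array([0.659, 0.248, 0.25 ]), 0.61), (array([0.562, 0.186, 0.004]), 0.36), (array([ 0.446, -0.17 ,  0.003]), 0.2)]
```

View pics/side_B.png

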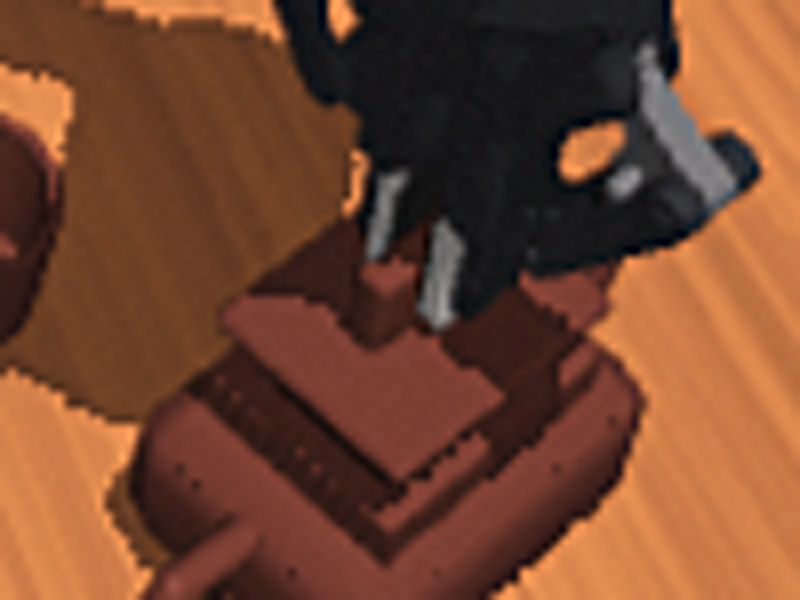

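```bash
python3 rel.py 337 253 220 315 400 481
python3 - <<'E'
from h import *
p=eyes.get_image("side");im=p["image"][253:328,337:437][:,:,::-1];big=cv2.resize(im,None,fx=8,fy=8,interpolation=cv2.INTER_CUBIC)
x=(.5241,-.2662,.4);c,s=np.cos(x[2]),np.sin(x[2])
for z,a,b,col in((.066,.037,.029,(255,255,0)),(.066+.012+.013,.037,.029,(0,255,0))):
    P=[[x[0]+c*i*a-s*j*b,x[1]+s*i*a+c*j*b,z] for i,j in((1,1),(1,-1),(-1,-1),(-1,1))]
    cv2.polylines(big,[np.round((proj(p,P)+.5-[337,253])*8).astype(np.int32).reshape(-1,1,2)],True,col,1)
cv2.imwrite("pics/ov.png",big)
E
```

```text
z fixed 0.09175629219092955 [ 0.52419439 -0.26758335  0.36814998] [-0.30115032 -0.41601356  0.28831985  0.36718541]
yaw fixed [ 0.5323561  -0.25320532  0.06871305] [-0.20953709  0.23664186  0.20098525 -0.22698378]
edge len 0.05616598937543424
[ 0.52566006 -0.26314779  0.27175629] [-6.14482112e-01  3.07942661e+00 -1.53638532e-03]
```

View pics/ov.png

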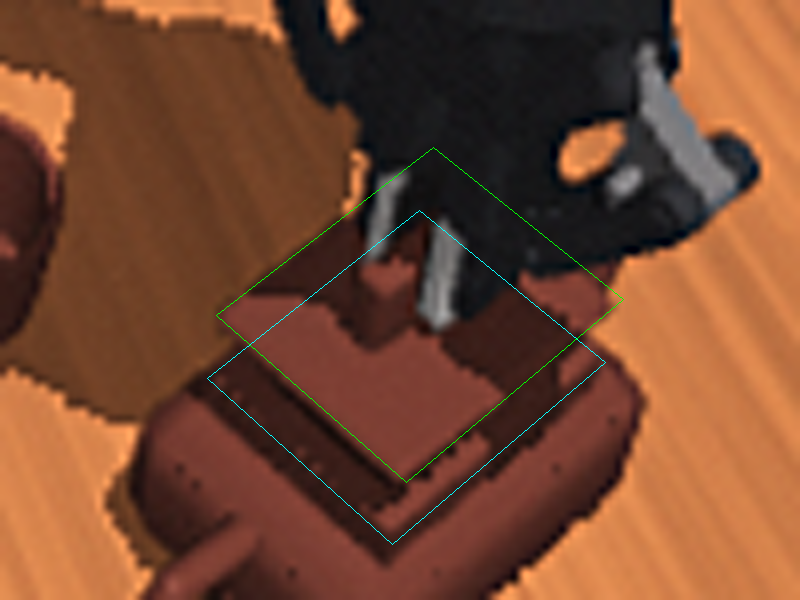

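```bash
python3 -m crank '[[0,0,0,0,0,0,1],[0,0,0,0,0,0,1],[0,0,0,0,0,0,1]]'
python3 -c "
from h import *
o=ctrl.get_obs();print(o['tool_pos'],abs(o['dq']).max(),o['opening']);print(ctrl.finish_job())"
```

```text
t: 17.62
tool_pos: [0.5256, -0.2631, 0.2717]
tool_rot: [-0.615, 3.08, -0.001]
contact_force: [0.3, -0.5, -1.8]
opening: 0.0085
[ 0.52563425 -0.2631429   0.27172255] 0.0011666925139400723 0.008493285269744983
the job is handed in; nothing more can be done
None
```

I opened the box lid to about 1.72 rad (99°) by its bar and let go; it stayed standing there. I then took out the oblong lid by its knob and carried it over the rack with its underside about 0.18 m or higher. I handed the job in at 17.6 s with the lid still held over the teapot's mouth.

**Height:** the lid's underside is about 12–13 mm above the rim. This comes from the arm's height and the height at which I gripped the knob, not from a direct view of the gap.

**Centring and alignment:** in the side view the lid is within about 2 mm of the mouth's centre. Its long axis agrees with the teapot's to within about 0.04 rad, and the gripper is vertical to within about 0.002 rad.

**Stillness and contact:** the arm was at rest (joint speeds about 0.001 rad/s), and the last pictures show a gap between lid and teapot.

**Box lid and other things:** in the last pictures the networks put the bar, the round lid and the cup they picked up within about 5 mm of the earlier readings. I checked the second cup at the start but did not measure it again at the end.

**Checks that disagreed or failed:**
- The two cameras differed by about 5 mm in y for both the teapot and the lid in the box. I averaged them for the target and made the final comparison within the side view alone.
- One network reading put the lid about 4 mm off in x from the teapot's position.
- The final top view was blocked by the arm, so it could not confirm the centring.
- A fit with the yaw held fixed was poorly conditioned, and I ignored it.

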